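Clear the power base and put the kettle on

TASK

Somebody has left the round aluminium tin on the kettle's power base. Take it off and stand it upright on the slatted ash tray, then set the kettle down squarely inside the rim of its base and, once it sits flat, flip the orange switch lever all the way over. Put things down rather than dropping them, keep the kettle and the tin upright, and do not disturb the cups, tamper, milk jug or bean jar.

Things in the scene. Friction and masses are not known exactly. Their poses are not given: they have to be found in the camera images.
- tin: Closed round aluminium tin with a twist cap, 60 mm diameter (body and cap), 100 mm tall, about 0.3 kg; origin at the centre of its underside, z up its axis. Starts standing on the power base, inside its rim.
- kettle: Matte black kettle, about 0.75 kg: round foot 136 mm diameter (bevelled 6 mm), lid at 127 mm, lid knob up to 144 mm. Short spout on its +x side, reaching 93 mm from the axis at 112 mm height. A wooden handle bar bridges the lid along x on two thin uprights at x = +-56 to 66 mm; overall height 206 mm. Origin at the centre of its underside, z up.
- kettle_grip (a point): Middle of the kettle's wooden handle bar, 197 mm above the underside, on the axis; the bar is 120 mm long (along the kettle's x), 20 mm wide (y), 18 mm high; 53 mm free above the lid knob. Same axes as the kettle.
- dock: Fixed dark steel power base: a round dish, outer diameter 170 mm, floor 12 mm above the dresser top, raised rim up to 18 mm (inner diameter 148 mm). Origin on the dresser top at the dish centre, z up. A flat tongue runs along its -x to the switch block, centred 150 mm from the dish centre. The kettle may stand on it in any yaw.
- dock_seat (a point): Centre of the dish's floor, 12 mm above the dresser top: where the centre of the kettle's underside goes. Axes as dock.
- switch (a joint): Orange toggle lever of the power base, 60 mm long, on a black block. Angle in rad: near 0 off (leans 0.5 rad toward the dock's -y), 1.0 fully on (leans 0.5 rad toward the dock's +y). It stays where it is left.
- switch_tip (a point): Free end of the orange switch lever; it travels about 58 mm, toward the dock's +y, from off to on.
- tray: Fixed tray of seven ash slats, 170 mm (x) by 240 mm (y), flat top 20 mm above the dresser, no edge; the slats, 20 mm wide with 5 mm gaps, run along y. Origin on the dresser top under its centre. One espresso cup stands toward its +y end; the rest is free.
- cup_a: White espresso cup on the tray, rim 66 mm diameter, 58 mm tall; origin at the centre of its underside. Leave alone.
- cup_b: White espresso cup on the dresser, rim 66 mm diameter, 58 mm tall; origin at the centre of its underside. Leave alone.
- tamper: Steel coffee tamper standing on its 58 mm foot, 92 mm tall; origin at the centre of its underside. Leave alone.
- jug: Steel milk jug, 80 mm diameter, 90 mm tall, handle on its +y side; origin at the centre of its underside. Leave alone.
- beans: Amber jar of beans, 90 mm diameter, 130 mm tall; origin at the centre of its underside. Leave alone.
Things that resemble listed ones, but are neither listed nor needed, are in the scene too. What is shaped like the tin but green, turquoise or yellow is not meant.

How it is judged:
On the way, in this order (a step that is already met when the one before it is completed fails the run):
1. the tin stands upright on the tray, let go (x of tin in the frame of tray between -0.06 and 0.06 m and y of tin in the frame of tray between -0.095 and 0.095 m and z of tin in the frame of tray between 0.016 and 0.024 m and angle between tin's own z axis and vertical below 0.08 rad and linear speed of tin below 0.03 m/s and contact force between tin and the fingers below 0.1 N), for 0.2 s.
2. the kettle stands flat inside the rim of its base, let go (horizontal distance between kettle and dock_seat below 0.009 m and z of kettle in the frame of dock_seat below 0.003 m and angle between kettle's own z axis and vertical below 0.03 rad and linear speed of kettle below 0.03 m/s and contact force between kettle and the fingers below 0.1 N), for 0.2 s.
3. the switch lever is flipped over to on (value of joint switch above 0.8 rad), for 0.2 s.
At the end, for the whole second after the job is handed in: The tin stands upright (within 4.5 deg) and at rest on the tray's slats, its axis at least 25 mm inside the tray's edges; the kettle stands level (within 1.7 deg) and at rest on the dish floor, its centre within 9 mm of the dish's centre; the switch lever is past 0.8 of its 1.0 rad (all of step 1 and all of step 2 and value of joint switch above 0.8 rad); the robot touches nothing.
It fails at once if the kettle tips by more than 30 deg (angle between kettle's own z axis and vertical above 0.52 rad).
It fails at once if the tin tips by more than 40 deg (angle between tin's own z axis and vertical above 0.7 rad).
It fails at once if the kettle or the tin is dropped (falls free by more than about 10 mm) ((contact force between kettle and anything else below 0.05 N and linear speed of kettle above 0.45 m/s) or (contact force between tin and anything else below 0.05 N and linear speed of tin above 0.45 m/s)).
It fails at once if the switch is flipped while the kettle is not on its base (value of joint switch above 0.8 rad and horizontal distance between kettle and dock_seat above 0.02 m).
It fails at once if a cup, the tamper, the jug or the bean jar is shifted by more than 25 mm (distance of any of cup_a, cup_b, tamper, jug, beans from where it was at the start of the episode above 0.025 m).
It also fails if it takes over 72 s, if anything falls off the work surface, if the arm or the gripper's body presses on something with over 40 N, if the wrist force passes 120 N, or if a joint passes its speed limit or range.

ROBOT

A 6-joint arm with a two-finger parallel gripper is mounted at the origin on the work surface. World frame = base frame: x ahead of the robot, y to its left, z up, the work surface at z = 0. Lengths are in m, angles in rad, forces in N, time in s.
With the tool pointing down it reaches from about 0.325 to 0.925 m from the base axis. Payload 3.1 kg.
Tool frame: the origin (TCP) lies midway between the tips of the shut fingers; the grasp point (between the pads) lies 19 mm behind it; z points along the fingers, y is the line along which they close (so a half turn about z gives the same grasp; the last joint's range is limited). The gripper opens to 85 mm and grips with 20 to 120 N. Pads are 22 mm wide; open, the fingers measure 114 mm over their backs; the gripper's body (76 mm by 85 mm) begins 54 mm behind the grasp point. The pads swing forward as they close: fully open they stand 13 mm farther back than shut.
Start: joints at [-1.43, 0.217, 1.613, -0, 1.311, -0.112], TCP at [0.156, -0.605, 0.231] pointing down, gripper open.
Joint ranges: [-2.75, 2.75], [-0.78, 2.1], [0.31, 2.55], [-1.13, 4.27], [0.13, 2.63], [-2.58, 2.58]. Speed limits (rad/s): [2.79, 2.79, 3.14, 3.14, 3.14, 3.14].

INTERFACE

Orientations are given as [roll, pitch, yaw] about the fixed x, y, z axes, in that order (R = Rz(yaw) Ry(pitch) Rx(roll)).
In Python, from rig import arm gives the robot as it stands.
- The arm moves only by the tool carry_out, never from a script. Its argument "series" is text: rows parted by semicolons, each of 5 numbers parted by spaces: the shift along the tool's x, y, z in mm, then the turn about the tool's z in rad, then the finger opening in mm, from 0 to 85.4. A call has 1 to 5 rows; each row shifts and turns the commanded pose from where the row before left it, along the tool's axes as they then stand; what a row does not reach is not made up. A row lasts 1/8 s, in which the tool goes at most 62.5 mm and 10.7 degrees, less where a joint would pass 70% of its speed; a pose out of reach is approached as far as the arm can. A call is refused whole if a number of a shift passes 62.5 or a number of a turn 0.188, either way. A call with a gripper value outside its range is refused whole. The fingers move at their own pace and stop on an object; "squeeze" is the grip in N (left out, the last holds). Time passes only in rows, so rows that do not move let the fingers close. It gives the time, the measured TCP pose, the force, the opening and the grip force at its end, in the units of the state.
- arm.observe(): the state, without advancing time (a new reading comes with each control period).
- arm.capture(name): name is "scene" or "top" or "wrist"; returns a dict with "color" (420x560x3 uint8, blue, green, red), "K" (3x3 intrinsics, pixels), "k1" (the pictures are not rectified: a ray, as slopes to the right and down, at radius r is drawn at 1 + k1 r^2 times it, then the intrinsics apply), "extrinsics" (4x4, takes a point from world to camera coordinates); the wrist camera has in their place "tool_from_camera" (4x4, takes a point from camera to tool coordinates, whose origin is the TCP and whose axes are the flange's). Camera axes: x right, y up, looking along -z (the intrinsics and any distortion apply to the point x, -y, -z); pixel columns grow to the right and rows downward; lengths in m; the calibration is good to about 2 mm. A picture is of the moment at which its call begins: read the wrist's pose just before it. There is no depth.
- arm.job_done(): hands the job in; it is judged then, once.
The state is a dict: "t": time; "q": joint angles; "dq": joint speeds; "tau": joint torques, N m; "tool_pos": TCP position; "orientation": TCP orientation; "force": force on the tool from outside, world axes, zero at the start; "torque": the same for the moment, N m; "gripper_width": finger opening in m; "grip_force": force on a finger pad.
Only numpy, scipy, OpenCV 4.12 (cv2) and the standard library are available. Lean on these libraries where they do the work, as an engineer would, in place of code of your own. Each camera call takes 0.05 s, during which the arm holds its last target. There are 200 camera calls.

## Working session

There is one attempt and no reset: what is moved stays moved. The work goes in short steps, Python scripts to look and compute and a tool call to move; the robot and the scene stay as the last step left them, time stands still between calls to the robot, and variables do not carry over. Pictures are saved under pics/ and viewed, at most 10 in all, crops included, and the job is handed in when it is done.

Besides the shell and the picture viewer there is one more tool, called after ">>>" in YAML: its name, and indented under it one key for each argument. carry_out: Moves the arm, as the interface text tells. Its arguments: {"type":"object","properties":{"series":{"type":"string"},"squeeze":{"type":"number"}},"required":["series"]}

```bash
ls; mkdir -p pics
cat > h.py <<'E'
import numpy as np, cv2
from rig import arm
from scipy.spatial.transform import Rotation as R
def Rt(o): return R.from_euler('xyz',o).as_matrix()
def campose(c,st=None):
    if 'extrinsics' in c: return np.linalg.inv(np.array(c['extrinsics']))
    T=np.eye(4);T[:3,:3]=Rt(st['orientation']);T[:3,3]=st['tool_pos']
    return T@np.array(c['tool_from_camera'])
def ray(c,uv,W):
    k=c['k1'];K=np.array(c['K'])
    d=cv2.undistortPoints(np.array([[uv]],float),K,np.array([k,0,0,0,0.]))[0,0]
    v=W[:3,:3]@np.array([d[0],-d[1],-1]);return W[:3,3],v
def onz(c,uv,z,W):
    o,v=ray(c,uv,W);return o+v*(z-o[2])/v[2]
E
python3 - <<'E'
from h import *
print(arm.observe())
a=arm.capture('scene');b=arm.capture('top')
for n,c in (('scene',a),('top',b)):
    cv2.imwrite(f'pics/{n}0.png',c['color']);print(c['K'],c['k1'],campose(c).round(3))
E
```

```text
pics
{'t': 0.0, 'q': array([-1.43016581e+00,  2.17715320e-01,  1.61496011e+00, -2.47446057e-05,
        1.31130845e+00, -1.12199087e-01]), 'dq': array([-1.40206999e-05,  4.38663387e-04,  1.78235867e-03, -5.86069161e-04,
       -3.76329417e-04,  9.44706263e-05]), 'tau': array([-2.21937233e-03, -3.96852815e+01, -3.03851438e+01, -2.79405722e-04,
        9.71097703e-03,  1.10332458e-06]), 'tool_pos': array([ 0.15623817, -0.60429898,  0.22997881]), 'orientation': array([-3.13921379e+00, -2.43979546e-04,  2.52835695e-01]), 'force': array([-0.08560756, -0.33546738, -0.56446771]), 'torque': array([-0.03393162,  0.00679744, -0.01625766]), 'grip_force': 0.0, 'gripper_width': 0.08546733173813717}
[[444.92176012   0.         283.46915938]
 [  0.         444.92176012 215.60481578]
 [  0.           0.           1.        ]] -0.01656620374026118 [[-0.241 -0.668  0.704  1.341]
 [ 0.97  -0.163  0.179  0.207]
 [-0.005  0.726  0.688  0.856]
 [ 0.     0.     0.     1.   ]]
[[527.01550486   0.         271.63082709]
 [  0.         527.01550486 215.48234596]
 [  0.           0.           1.        ]] -0.11896172621479753 [[-0.024  0.993 -0.118  0.454]
 [-1.    -0.025 -0.009  0.021]
 [-0.012  0.118  0.993  1.33 ]
 [ 0.     0.     0.     1.   ]]
```

View pics/scene0.png

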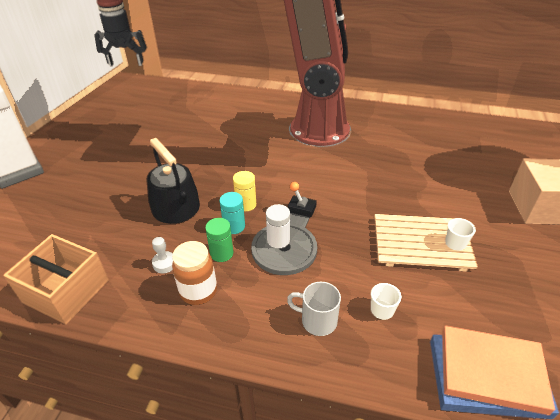

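View pics/top0.png

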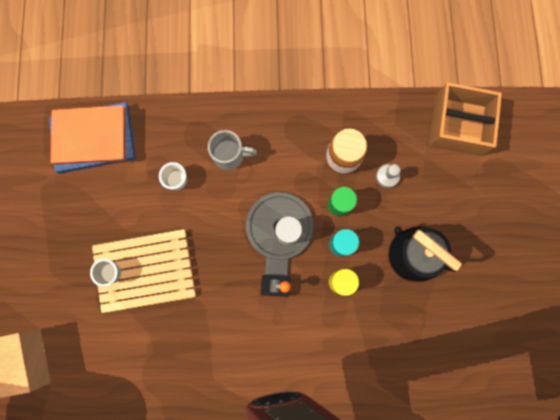

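The aluminium tin is the pale one on the dish, at scene (278,225) and top (288,230). Possible mix-ups:
- Green tin: scene (220,240), top (343,200).
- Turquoise tin: scene (233,212), top (345,242).
- Yellow tin: scene (245,190), top (344,282).
- Tamper: scene (162,255).

The kettle is at top (422,252), the lever tip at top (285,287) and the tray at top (145,271). I choose the pale tin on the dish and will check it in one crop.

Run:
```python
from h import *
b=arm.capture('top');im=b['color'];W=campose(b)
a=arm.capture('scene');ims=a['color'];Ws=campose(a)
hsv=cv2.cvtColor(im,cv2.COLOR_BGR2HSV);hs=cv2.cvtColor(ims,cv2.COLOR_BGR2HSV)
def big(m,box):
    z=np.zeros_like(m);x0,y0,x1,y1=box;z[y0:y1,x0:x1]=m[y0:y1,x0:x1]
    cs,_=cv2.findContours(z,cv2.RETR_EXTERNAL,cv2.CHAIN_APPROX_NONE);return max(cs,key=cv2.contourArea)
# tin cap
c=big(cv2.inRange(hsv,(0,0,150),(180,60,255)),(265,205,315,255));e=cv2.fitEllipse(c);print('tin top',e,onz(b,e[0],.112,W).round(4))
# dish: low saturation
low=cv2.inRange(hsv,(0,0,0),(180,70,255))
c=big(low,(235,180,322,275));h=cv2.convexHull(c)
p=c[:,0];p=p[p[:,1]<250];e=cv2.fitEllipse(p.reshape(-1,1,2));print('dish',e,onz(b,e[0],.018,W).round(4),cv2.boundingRect(c))
# lever ball
o=cv2.inRange(hsv,(5,180,150),(18,255,255));c=big(o,(265,270,300,300));e=cv2.minEnclosingCircle(c);print('lever',e,onz(b,e[0],.08,W).round(4))
for z in(.06,.08,.1):print(z,onz(b,e[0],z,W).round(4))
o=cv2.inRange(hs,(5,180,150),(18,255,255));c=big(o,(280,175,310,200));e2=cv2.minEnclosingCircle(c)
A,u=ray(b,e[0],W);B,v=ray(a,e2[0],Ws)
def tri(A,u,B,v):
    s=np.linalg.lstsq(np.c_[u,-v],B-A,rcond=None)[0];P,Q=A+s[0]*u,B+s[1]*v;return (P+Q)/2,np.linalg.norm(P-Q)
print('lever tri',tri(A,u,B,v))
# handle
w=cv2.inRange(hsv,(12,60,140),(30,200,255));c=big(w,(405,220,470,280));r=cv2.minAreaRect(c);bx=cv2.boxPoints(r)
print('handle',r,onz(b,r[0],.206,W).round(4),[onz(b,q,.206,W)[:2].round(3) for q in bx])
# kettle foot in both: black mask bbox
# tray
c=big(w|cv2.inRange(hsv,(12,50,130),(32,220,255)),(85,220,205,320));
c=big(cv2.morphologyEx(cv2.inRange(hsv,(12,50,130),(32,220,255)),cv2.MORPH_CLOSE,np.ones((9,9))),(80,220,205,320));r=cv2.minAreaRect(c)
print('tray',r,onz(b,r[0],.02,W).round(4),[onz(b,q,.02,W)[:2].round(3) for q in cv2.boxPoints(r)])
for n,uv,z in(('cupa',(105,272),.078),('green',(343,200),.1),('turq',(345,242),.1),('yel',(344,282),.1),('block0',(275,262),.018),('block1',(270,284),.03)):print(n,onz(b,uv,z,W).round(3))
cr1=cv2.resize(im[180:310,230:480],(750,390),interpolation=cv2.INTER_CUBIC)
cv2.imwrite('pics/crop1.png',cr1)
```

```text
tin top ((288.0354919433594, 229.2737579345703), (25.685287475585938, 26.936986923217773), 27.729887008666992) [ 0.5661 -0.0054  0.112 ]
dish ((279.3037109375, 225.63548278808594), (66.08515930175781, 66.33805084228516), 54.235111236572266) [0.5844 0.0142 0.018 ] (246, 193, 67, 82)
lever ((284.25, 286.5), 5.551001071929932) [0.4339 0.0065 0.08  ]
0.06 [0.4335 0.0062 0.06  ]
0.08 [0.4339 0.0065 0.08  ]
0.1 [0.4342 0.0067 0.1   ]
lever tri (array([0.43423186, 0.00491252, 0.08147063]), np.float64(0.0032300466471004924))
handle ((435.5122375488281, 252.60977172851562), (57.47195053100586, 17.179115295410156), 38.65980911254883) [ 0.4989 -0.3192  0.206 ] [array([ 0.525, -0.26 ]), array([ 0.553, -0.285]), array([ 0.473, -0.379]), array([ 0.445, -0.354])]
tray ((142.0, 269.5), (99.0, 124.0), 90.0) [0.4823 0.3603 0.02  ] [array([0.611, 0.522]), array([0.603, 0.203]), array([0.357, 0.206]), array([0.361, 0.52 ])]
cupa [0.477 0.436 0.078]
green [ 0.633 -0.137  0.1  ]
turq [ 0.534 -0.138  0.1  ]
yel [ 0.441 -0.132  0.1  ]
block0 [0.494 0.027 0.018]
block1 [0.44  0.041 0.03 ]
```

View pics/crop1.png

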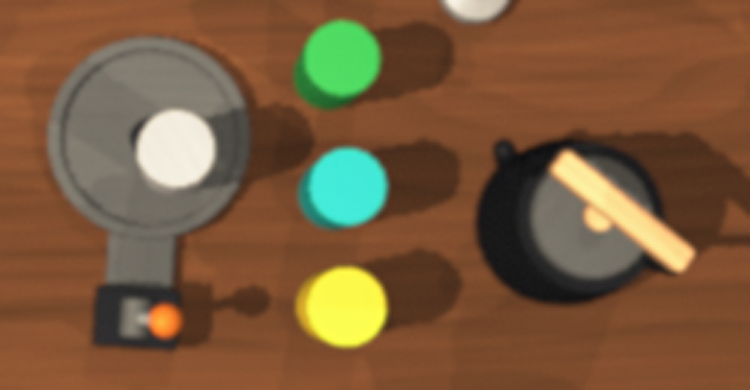

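The crop confirms it: a pale aluminium tin stands off-centre on the dish at crop (176,148). The coloured tins are separate to its right, and the kettle is at crop (570,220) with its spout at upper left.

>>> carry_out:
  series: "0 0 0 0.125 85; 0 0 0 0.125 85; 34 -50 0 0 85; 34 -50 0 0 85; 34 -50 0 0 85"
  squeeze: 40

```text
t: 0.82
tool_pos: [0.2586, -0.4532, 0.231]
orientation: [-3.141, -0.0, 0.002]
force: [0.4, -0.6, 0.0]
gripper_width: 0.0851
grip_force: 0.0
```

>>> carry_out:
  series: "34 -50 0 0 85; 34 -50 0 0 85; 34 -50 0 0 85; 34 -50 0 0 85; 34 -50 0 0 85"

```text
t: 1.45
tool_pos: [0.428, -0.2026, 0.2314]
orientation: [3.141, -0.001, 0.003]
force: [0.9, -0.4, 0.0]
gripper_width: 0.0847
grip_force: 0.0
```

>>> carry_out:
  series: "34 -50 0 0 85; 34 -50 0 0 85; 0 0 0 0 85; 0 0 0 0 85"

```text
t: 1.95
tool_pos: [0.4946, -0.1042, 0.231]
orientation: [3.141, 0.001, 0.004]
force: [0.6, -0.1, -0.0]
gripper_width: 0.0849
grip_force: 0.0
```

>>> carry_out:
  series: "25 -45 0 0 85; 25 -45 0 0 85; 21 -9 0 0 85; 0 0 0 0 85; 0 0 0 0 85"

```text
t: 2.58
tool_pos: [0.5647, -0.0067, 0.231]
orientation: [3.141, 0.001, 0.001]
force: [1.1, -0.7, 0.2]
gripper_width: 0.085
grip_force: 0.0
```

Run:
```python
from h import *
s=arm.observe();c=arm.capture('wrist');cv2.imwrite('pics/w1.png',c['color']);print(s['tool_pos'],c['K'],c['k1'],np.array(c['tool_from_camera']).round(3))
```

```text
[ 0.56469445 -0.0066692   0.23096978] [[374.6708921    0.         281.17977925]
 [  0.         374.6708921  206.75665251]
 [  0.           0.           1.        ]] 0.013881280129454674 [[-0.     0.955  0.297  0.075]
 [ 1.     0.     0.001 -0.001]
 [ 0.001  0.297 -0.955 -0.143]
 [ 0.     0.     0.     1.   ]]
```

View pics/w1.png

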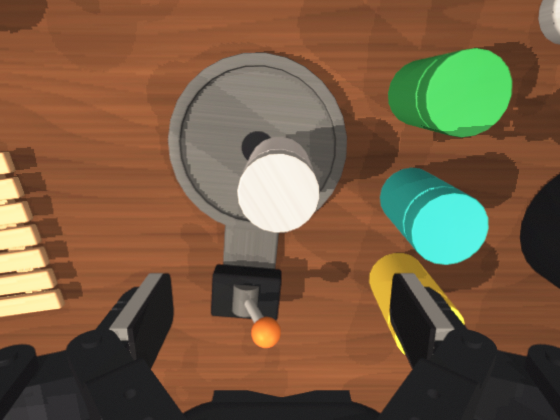

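The wrist view shows the tin cap at (279,191), the dish at (258,140), the switch block at (246,292) and the orange ball at (265,332). The fingers straddle the tin's line.

Run:
```python
from h import *
im=cv2.imread('pics/w1.png');s=arm.observe();c=arm.capture('wrist');W=campose(c,s);im=c['color']
hsv=cv2.cvtColor(im,cv2.COLOR_BGR2HSV)
m=cv2.inRange(hsv,(0,0,190),(180,50,255));m[:, :200]=0;m[:,350:]=0
cs,_=cv2.findContours(m,cv2.RETR_EXTERNAL,cv2.CHAIN_APPROX_NONE);k=max(cs,key=cv2.contourArea);e=cv2.fitEllipse(k);print('tin',e,onz(c,e[0],.112,W).round(4))
lo=cv2.inRange(hsv,(0,0,40),(180,75,255));lo[230:]=0;lo[:,:150]=0;lo[:,352:]=0
cs,_=cv2.findContours(lo,cv2.RETR_EXTERNAL,cv2.CHAIN_APPROX_NONE);k=max(cs,key=cv2.contourArea)[:,0]
k=k[(k[:,0]<250)&(k[:,1]<200)|(k[:,1]<90)&(k[:,0]<320)]
P=np.array([onz(c,tuple(map(float,q)),.016,W)[:2] for q in k])
A=np.c_[2*P,np.ones(len(P))];x=np.linalg.lstsq(A,(P**2).sum(1),rcond=None)[0];r=np.sqrt(x[2]+x[0]**2+x[1]**2)
print('dish',x[:2].round(4),r,np.abs(np.hypot(*(P-x[:2]).T)-r).max())
for n,uv,z in(('ball',(265,332),.0815),('blk',(246,266),.03),('blkL',(213,268),.03),('blkR',(281,270),.03),('tongueL',(226,245),.012),('tongueR',(279,245),.012)):print(n,onz(c,uv,z,W).round(4))
```

```text
tin ((277.845458984375, 192.51927185058594), (77.4745864868164, 80.77841186523438), 91.9581527709961) [ 0.5689 -0.0032  0.112 ]
dish [0.5867 0.0171] 0.08439235637612215 0.0008790393502197541
ball [0.4289 0.0092 0.0815]
blk [0.4697 0.03   0.03  ]
blkL [0.4675 0.0635 0.03  ]
blkR [ 0.4652 -0.0054  0.03  ]
tongueL [0.485  0.0521 0.012 ]
tongueR [ 0.485  -0.0033  0.012 ]
```

>>> carry_out:
  series: "3 -3 45 0 85; 0 0 45 0 85; 0 0 45 0 85; 0 0 42 0 85; 0 0 0 0 85"

```text
t: 3.3
tool_pos: [0.564, -0.0023, 0.0505]
orientation: [-3.14, 0.01, 0.002]
force: [-0.8, 0.5, 0.4]
gripper_width: 0.085
grip_force: 0.0
```

>>> carry_out:
  series: "0 0 0 0 50; 0 0 0 0 50; 0 0 0 0 50; 0 0 0 0 50; 0 0 0 0 50"
  squeeze: 40

```text
t: 3.92
tool_pos: [0.5711, -0.0027, 0.0573]
orientation: [3.14, -0.005, 0.003]
force: [-0.5, -2.5, 7.0]
gripper_width: 0.059
grip_force: 42.9
```

>>> carry_out:
  series: "0 0 -10 0 50; 0 0 -20 0 50; 0 0 -30 0 50; 0 0 -40 0 50; 0 0 0 0 50"

```text
t: 4.55
tool_pos: [0.5722, -0.0022, 0.1595]
orientation: [3.141, -0.01, 0.003]
force: [0.2, 0.2, -3.0]
gripper_width: 0.0588
grip_force: 42.4
```

>>> carry_out:
  series: "-6 -24 0 0 50; -13 -48 0 0 50; -13 -48 0 0 50; -13 -48 0 0 50; -13 -48 0 0 50"

```text
t: 5.18
tool_pos: [0.5081, 0.215, 0.1526]
orientation: [3.141, 0.003, 0.003]
force: [0.5, 0.6, -2.2]
gripper_width: 0.059
grip_force: 42.5
```

>>> carry_out:
  series: "-13 -48 0 0 50; -10 -35 0 0 50; -4 -14 0 0 50; 0 0 0 0 50; 0 0 0 0 50"

```text
t: 5.8
tool_pos: [0.4828, 0.3095, 0.1537]
orientation: [3.14, 0.001, 0.002]
force: [0.2, -0.2, -3.9]
gripper_width: 0.0587
grip_force: 42.6
```

Run:
```python
from h import *
s=arm.observe();print(s['tool_pos'],s['orientation'])
b=arm.capture('top');W=campose(b);w=arm.capture('wrist')
for q in((93,245),(186,231),(195,296),(103,311)):print(onz(b,q,.02,W).round(3))
cv2.imwrite('pics/tw.png',np.hstack([cv2.resize(b['color'][200:330,60:240],(400,289)),cv2.resize(w['color'],(400,289))]))
```

```text
[0.48284089 0.30951728 0.1537151 ] [3.14036008e+00 7.51057575e-04 1.97837949e-03]
[0.546 0.487 0.02 ]
[0.576 0.248 0.02 ]
[0.414 0.227 0.02 ]
[0.38 0.46 0.02]
```

View pics/tw.png

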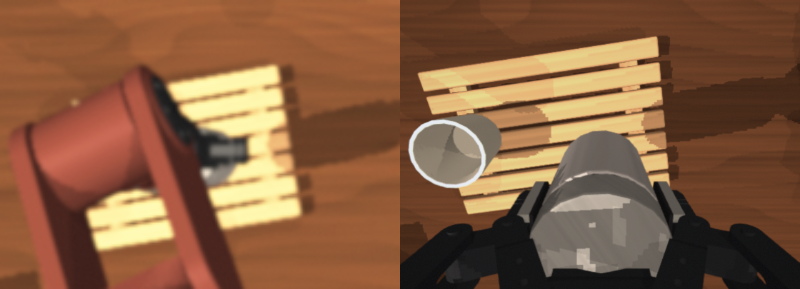

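The left half shows the arm over the tray. The right half (wrist) shows the gripped tin over the tray's near −y half, with the cup at (448,153) well clear. I'll lower it.

>>> carry_out:
  series: "0 0 20 0 50; 0 0 30 0 50; 0 0 20 0 50; 0 0 10 0 50; 0 0 0 0 50"

```text
t: 6.52
tool_pos: [0.4822, 0.3104, 0.0732]
orientation: [3.141, 0.002, 0.003]
force: [0.0, -0.1, -3.3]
gripper_width: 0.0588
grip_force: 42.5
```

>>> carry_out:
  series: "0 0 2 0 50; 0 0 2 0 50; 0 0 1 0 50; 0 0 1 0 50; 0 0 0 0 50"

```text
t: 7.15
tool_pos: [0.4827, 0.3108, 0.0683]
orientation: [3.142, 0.0, 0.003]
force: [-0.2, -0.0, -2.4]
gripper_width: 0.0587
grip_force: 42.6
```

>>> carry_out:
  series: "0 0 1 0 50; 0 0 1 0 50; 0 0 1 0 50; 0 0 0 0 50"

```text
t: 7.65
tool_pos: [0.4829, 0.3108, 0.0655]
orientation: [-3.142, -0.0, 0.003]
force: [-0.2, -0.8, -1.5]
gripper_width: 0.0591
grip_force: 42.6
```

>>> carry_out:
  series: "0 0 1 0 50; 0 0 0 0 50; 0 0 0 0 50"

```text
t: 8.02
tool_pos: [0.4829, 0.3108, 0.0654]
orientation: [3.141, 0.0, 0.003]
force: [-3.0, -2.0, 4.9]
gripper_width: 0.0591
grip_force: 43.2
```

Contact is made; I'll release.

>>> carry_out:
  series: "0 0 0 0 66; 0 0 0 0 75; 0 0 0 0 85; 0 0 0 0 85; 0 0 0 0 85"

```text
t: 8.65
tool_pos: [0.4828, 0.3108, 0.0643]
orientation: [-3.142, -0.0, 0.003]
force: [0.3, -0.1, 0.5]
gripper_width: 0.0849
grip_force: 0.0
```

>>> carry_out:
  series: "0 0 -20 0 85; 0 0 -45 0 85; 0 0 -55 0 85; 0 0 -50 0 85; 0 0 0 0 85"

```text
t: 9.28
tool_pos: [0.4866, 0.3127, 0.2427]
orientation: [-3.135, -0.013, 0.003]
force: [-0.9, -1.1, -0.3]
gripper_width: 0.0849
grip_force: 0.0
```

>>> carry_out:
  series: "0 30 -40 0 85; 0 55 -25 0 85; 0 60 0 0 85; 0 60 0 0 85; 0 60 0 0 85"

```text
t: 9.9
tool_pos: [0.4828, 0.0441, 0.2994]
orientation: [3.142, -0.0, 0.003]
force: [1.2, -1.0, -0.0]
gripper_width: 0.0849
grip_force: 0.0
```

>>> carry_out:
  series: "0 60 0 0 85; 0 60 0 0 85; 0 60 0 0 85; 0 60 0 0 85; 0 60 0 0 85"

```text
t: 10.52
tool_pos: [0.4837, -0.2559, 0.2993]
orientation: [-3.141, -0.0, 0.003]
force: [0.5, 1.0, -0.7]
gripper_width: 0.0853
grip_force: 0.0
```

>>> carry_out:
  series: "10 40 0 -0.17 85; 0 0 0 -0.17 85; 0 0 0 -0.17 85; 0 0 0 -0.17 85; 0 0 0 -0.18 85"

```text
t: 11.15
tool_pos: [0.494, -0.2939, 0.2989]
orientation: [-3.14, 0.0, 0.868]
force: [0.3, -0.1, -1.0]
gripper_width: 0.085
grip_force: 0.0
```

>>> carry_out:
  series: "0 0 0 0 85; 0 0 0 0 85"

```text
t: 11.4
tool_pos: [0.4943, -0.294, 0.2992]
orientation: [-3.141, 0.0, 0.86]
force: [0.7, -0.5, 0.8]
gripper_width: 0.0853
grip_force: 0.0
```

Run:
```python
from h import *
s=arm.observe();w=arm.capture('wrist');b=arm.capture('top');print(s['tool_pos'],s['orientation'])
cv2.imwrite('pics/w2.png',w['color']);cv2.imwrite('pics/t2.png',b['color'])
cv2.imwrite('pics/wt2.png',np.hstack([cv2.resize(b['color'][200:330,60:240],(320,231)),cv2.resize(w['color'],(308,231))]))
```

```text
[ 0.49426412 -0.29400545  0.29916974] [-3.14115146e+00  3.80370969e-05  8.60294260e-01]
```

View pics/w2.png

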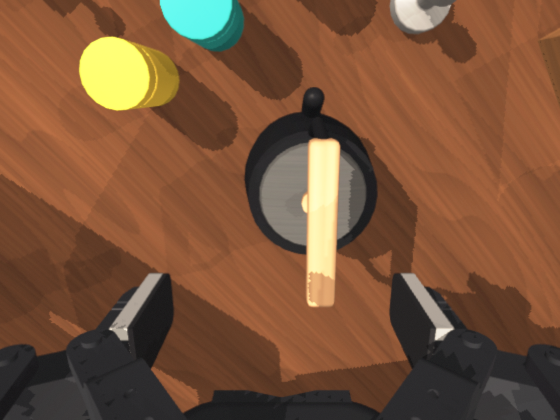

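The wrist view shows the handle bar nearly aligned with the tool's x, from (324,140) to (320,305). The spout is at (313,100).

Run:
```python
from h import *
s=arm.observe();w=arm.capture('wrist');W=campose(w,s)
h=cv2.cvtColor(w['color'],cv2.COLOR_BGR2HSV);m=cv2.inRange(h,(8,60,150),(32,190,255));m[:125]=0;m[320:]=0;m[:,:300]=0;m[:,350:]=0
Rm=Rt(s['orientation'])
# edge mid per row -> bar axis on z=.206
ends=[]
rows=[r for r in range(125,320) if (m[r]>0).sum()>20];print(rows[0],rows[-1])
P=[]
for r in rows[6:-6]:
    u=np.where(m[r])[0]; 
    if r<190 or r>215: P.append(onz(w,((u[0]+u[-1])/2,r),.206,W)[:2])
P=np.array(P);d=np.linalg.svd(P-P.mean(0))[2][0];d*=np.sign(d[0])
E1=onz(w,(324,rows[0]),.206,W);E2=onz(w,(320,rows[-1]),.206,W);c=(E1+E2)/2
print('yaw',np.arctan2(d[1],d[0]),'len',np.linalg.norm(E1-E2),'mid',c,'pm',P.mean(0))
print('shift tool',Rm.T@(c-s['tool_pos'])*1000)
t=arm.capture('top');Wt=campose(t)
print(onz(t,(437.7,250.3),.206,Wt))
b=t['color'];hb=cv2.cvtColor(b,cv2.COLOR_BGR2HSV);
m=cv2.inRange(hb,(0,0,140),(180,70,255));
for x0,y0,x1,y1 in((115,230,200,310),):
    z=np.zeros_like(m);z[y0:y1,x0:x1]=m[y0:y1,x0:x1];cs,_=cv2.findContours(z,0,1);k=max(cs,key=cv2.contourArea);e=cv2.minEnclosingCircle(k);print('tin',e,onz(t,e[0],.12,Wt).round(3))
```

```text
139 307
yaw 0.8840468431879018 len 0.11983782962880676 mid [ 0.50574202 -0.32099463  0.206     ] pm [ 0.50583512 -0.3212054 ]
shift tool [-12.98698629  26.16876646  93.24375023]
[ 0.50367134 -0.32424728  0.206     ]
tin ((153.3435516357422, 270.3067626953125), 13.51165771484375) [0.478 0.308 0.12 ]
```

>>> carry_out:
  series: "-13 27 0 -0.024 85; 0 0 40 0 85; 0 0 45 0 85; 0 0 32 0 85; 0 0 0 0 85"

```text
t: 12.22
tool_pos: [0.5043, -0.3199, 0.1786]
orientation: [-3.134, 0.0, 0.886]
force: [-0.1, 0.1, -0.1]
gripper_width: 0.0851
grip_force: 0.0
```

>>> carry_out:
  series: "0 0 0 0 40; 0 0 0 0 10; 0 0 0 0 10; 0 0 0 0 10; 0 0 0 0 10"
  squeeze: 80

```text
t: 12.85
tool_pos: [0.5071, -0.3223, 0.184]
orientation: [3.139, 0.0, 0.887]
force: [-1.4, 0.5, 5.1]
gripper_width: 0.0183
grip_force: 81.9
```

>>> carry_out:
  series: "0 0 0 0 10; 0 0 0 0 10; 0 0 0 0 10; 0 0 0 0 10"

```text
t: 13.35
tool_pos: [0.5071, -0.3223, 0.184]
orientation: [3.139, 0.0, 0.887]
force: [-1.4, -0.3, 5.0]
gripper_width: 0.0186
grip_force: 81.9
```

>>> carry_out:
  series: "0 0 -5 0 10; 0 0 -15 0 10; 0 0 -25 0 10; 0 0 -30 0 10; 0 0 -30 0 10"

```text
t: 13.98
tool_pos: [0.5057, -0.3208, 0.2867]
orientation: [-3.138, -0.0, 0.887]
force: [1.1, -1.0, -8.9]
gripper_width: 0.0185
grip_force: 80.0
```

>>> carry_out:
  series: "0 0 -25 0 10; 0 0 -15 0 10; 0 0 -5 0 10; 0 0 0 0 10; 0 0 0 0 10"

```text
t: 14.6
tool_pos: [0.5059, -0.3211, 0.3304]
orientation: [-3.138, -0.0, 0.887]
force: [1.3, 0.1, -9.8]
gripper_width: 0.0186
grip_force: 80.0
```

Run:
```python
from h import *
s=arm.observe();print(s['tool_pos'],s['orientation'],s['force'],s['torque'])
print(Rt(s['orientation']).T@(np.array([.5855,.0157,s['tool_pos'][2]])-s['tool_pos'])*1000)
```

```text
[ 0.50589598 -0.32110767  0.3304353 ] [-3.13833873e+00 -4.38486788e-06  8.86764052e-01] [ 1.32356956  0.12818499 -9.75044222] [ 0.0045745  -0.03894486 -0.05692197]
[ 311.3399956  -151.14022771    0.49316529]
```

>>> carry_out:
  series: "15 -7 0 0 10; 30 -15 0 0 10; 40 -20 0 0 10; 40 -20 0 0 10; 40 -20 0 0 10"

```text
t: 15.22
tool_pos: [0.5472, -0.1391, 0.3319]
orientation: [-3.14, -0.001, 0.887]
force: [0.7, 1.3, -8.0]
gripper_width: 0.0183
grip_force: 80.0
```

>>> carry_out:
  series: "40 -20 0 0 10; 40 -20 0 0 10; 40 -20 0 0 10; 20 -9 0 0 10; 6 0 0 0 10"

```text
t: 15.85
tool_pos: [0.5857, 0.0177, 0.3318]
orientation: [-3.14, -0.001, 0.89]
force: [-0.2, -1.4, -8.2]
gripper_width: 0.0182
grip_force: 80.0
```

>>> carry_out:
  series: "0 0 20 0 10; 0 0 30 0 10; 0 0 30 0 10; 0 0 15 0 10; 0 0 0 0 10"

```text
t: 16.48
tool_pos: [0.5842, 0.0141, 0.2347]
orientation: [-3.137, 0.003, 0.886]
force: [-0.7, 0.7, -7.3]
gripper_width: 0.0186
grip_force: 80.0
```

Run:
```python
from h import *
s=arm.observe();print(s['tool_pos'],s['orientation'],s['force'],s['torque'])
print(Rt(s['orientation']).T@(np.array([.5855,.0157,s['tool_pos'][2]])-s['tool_pos'])*1000)
w=arm.capture('wrist');t=arm.capture('scene');cv2.imwrite('pics/w3.png',w['color']);cv2.imwrite('pics/s3.png',t['color'])
cv2.imwrite('pics/sw3.png',np.hstack([cv2.resize(t['color'][100:320,180:400],(400,400)),cv2.resize(w['color'],(400,400))]))
```

```text
[0.58422144 0.01411666 0.23472579] [-3.13731042  0.00326012  0.88561546] [-0.71620253  0.68437013 -7.33296969] [-0.09689557  0.06521671 -0.03944415]
[ 2.03506616 -0.01198687 -0.00658332]
```

View pics/sw3.png

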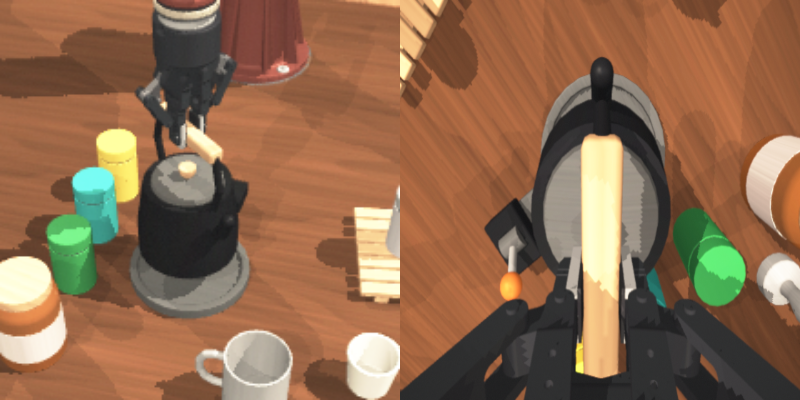

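The left half (scene) shows the kettle hanging level above the dish. In the right half (wrist), the visible rim sits evenly around the kettle. I'll shift 3.5 mm along the bar, which is where the wrist and top measurements agree, then lower.

>>> carry_out:
  series: "3.5 0 0 0 10; 0 0 10 0 10; 0 0 10 0 10; 0 0 5 0 10; 0 0 0 0 10"

```text
t: 17.2
tool_pos: [0.5874, 0.0176, 0.211]
orientation: [-3.14, 0.001, 0.887]
force: [-0.9, 0.3, -8.6]
gripper_width: 0.0182
grip_force: 80.0
```

>>> carry_out:
  series: "0 0 3 0 10; 0 0 2 0 10; 0 0 2 0 10; 0 0 2 0 10; 0 0 0 0 10"

```text
t: 17.82
tool_pos: [0.588, 0.0176, 0.203]
orientation: [-3.141, 0.0, 0.887]
force: [0.5, -1.1, -8.1]
gripper_width: 0.0184
grip_force: 80.0
```

>>> carry_out:
  series: "-1 0 1 0 10; 0 0 1 0 10; 0 0 1 0 10; 0 0 1 0 10; 0 0 0 0 10"

```text
t: 18.45
tool_pos: [0.5875, 0.0168, 0.1991]
orientation: [-3.141, 0.0, 0.887]
force: [0.6, 0.7, -8.7]
gripper_width: 0.0185
grip_force: 80.0
```

>>> carry_out:
  series: "0 0 1 0 10; 0 0 1 0 10; 0 0 1 0 10; 0 0 0 0 10"

```text
t: 18.95
tool_pos: [0.5875, 0.0168, 0.1962]
orientation: [-3.141, 0.0, 0.887]
force: [0.3, 0.6, -8.1]
gripper_width: 0.0187
grip_force: 80.1
```

>>> carry_out:
  series: "0 0 1 0 10; 0 0 1 0 10; 0 0 0 0 10; 0 0 0 0 10"

```text
t: 19.45
tool_pos: [0.5881, 0.0168, 0.1961]
orientation: [3.141, -0.001, 0.887]
force: [-5.1, 0.8, 5.2]
gripper_width: 0.0188
grip_force: 81.9
```

>>> carry_out:
  series: "0 0 -1 0 20; 0 0 0 0 30; 0 0 0 0 50; 0 0 0 0 70; 0 0 0 0 85"

```text
t: 20.08
tool_pos: [0.5878, 0.0167, 0.1953]
orientation: [3.141, -0.0, 0.887]
force: [0.3, -0.4, -0.1]
gripper_width: 0.0825
grip_force: 0.0
```

>>> carry_out:
  series: "0 0 0 0 85; 0 0 -20 0 85; 0 0 -40 0 85; 0 0 -50 0 85; 0 0 0 0 85"

```text
t: 20.7
tool_pos: [0.5912, 0.0165, 0.3137]
orientation: [3.13, -0.008, 0.887]
force: [-0.0, 0.1, 0.6]
gripper_width: 0.0844
grip_force: 0.0
```

Run:
```python
from h import *
s=arm.observe();print(s['tool_pos'],s['orientation'])
t=arm.capture('scene');w=arm.capture('wrist');cv2.imwrite('pics/w4.png',w['color'])
cv2.imwrite('pics/sw4.png',np.hstack([cv2.resize(t['color'][130:300,200:370],(420,420),interpolation=cv2.INTER_CUBIC),cv2.resize(w['color'],(380,420))]))
```

```text
[0.59116632 0.01648916 0.31367084] [ 3.1301697  -0.00772274  0.88693729]
```

View pics/sw4.png

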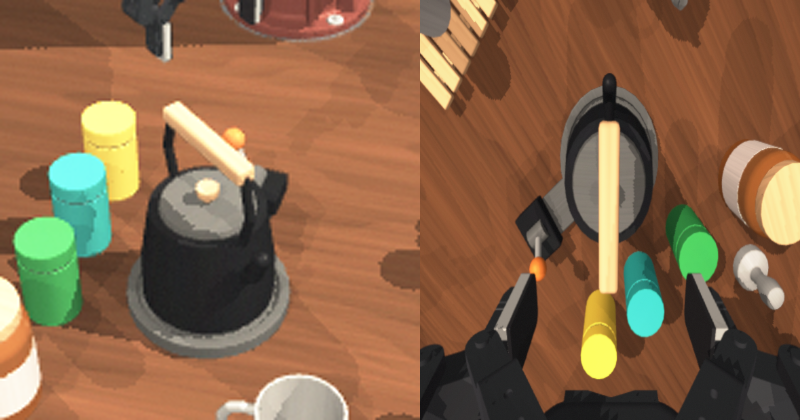

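The kettle sits flat inside the rim in both halves, and the lever is still leaning toward −y with its ball at (538,268) in the right half. Next I'll turn the closed fingers to yaw 90° and approach from the −y side of the lever.

>>> carry_out:
  series: "0 0 0 -0.171 40; 0 0 0 -0.171 0; 0 0 0 -0.171 0; 0 0 0 -0.171 0; 0 0 0 0 0"

```text
t: 21.42
tool_pos: [0.5867, 0.0169, 0.3036]
orientation: [-3.138, -0.0, 1.569]
force: [-0.3, -0.7, -0.4]
gripper_width: 0.0
grip_force: 0.0
```

>>> carry_out:
  series: "-20 -50 0 0 0; -20 -50 0 0 0; -15 -52 0 0 0; 0 0 0 0 0; 0 0 0 0 0"

```text
t: 22.05
tool_pos: [0.436, -0.0382, 0.3054]
orientation: [3.141, -0.0, 1.569]
force: [0.4, 0.8, 0.8]
gripper_width: -0.0002
grip_force: 0.0
```

Run:
```python
from h import *
s=arm.observe();print(s['tool_pos'],s['orientation'],s['gripper_width'])
w=arm.capture('wrist');W=campose(w,s);t=arm.capture('scene');Wt=campose(t)
def ball(c,W):
    h=cv2.cvtColor(c['color'],cv2.COLOR_BGR2HSV);m=cv2.inRange(h,(5,190,150),(17,255,255))
    cs,_=cv2.findContours(m,0,1);return [(cv2.minEnclosingCircle(k),onz(c,cv2.minEnclosingCircle(k)[0],.0815,W).round(4)) for k in cs if cv2.contourArea(k)>15]
print(ball(w,W));print(ball(t,Wt))
```

```text
[ 0.43598097 -0.03822395  0.30536154] [ 3.14056999e+00 -1.35410585e-04  1.56881410e+00] -0.00016705238708623882
[(((539.0, 215.5), 13.086352348327637), array([ 0.6998, -0.0854,  0.0815])), (((281.1600036621094, 124.51000213623047), 13.926538467407227), array([0.4354, 0.0073, 0.0815]))]
[]
```

>>> carry_out:
  series: "0 0 55 0 0; 0 0 60 0 0; 0 0 60 0 0; 0 0 50 0 0; 0 0 15 0 0"

```text
t: 22.78
tool_pos: [0.4334, -0.0372, 0.0618]
orientation: [-3.134, -0.002, 1.571]
force: [0.4, 0.0, 0.1]
gripper_width: 0.0001
grip_force: 0.0
```

>>> carry_out:
  series: "15 0 0 0 0; 15 0 0 0 0; 10 0 0 0 0; 10 0 0 0 0; 0 0 0 0 0"

```text
t: 23.4
tool_pos: [0.4356, 0.0128, 0.0658]
orientation: [3.141, -0.001, 1.572]
force: [-0.9, -0.2, 0.6]
gripper_width: 0.0001
grip_force: 0.0
```

>>> carry_out:
  series: "8 0 0 0 0; 8 0 0 0 0; 5 0 0 0 0; 0 0 0 0 0"

```text
t: 23.9
tool_pos: [0.4353, 0.0326, 0.0651]
orientation: [-3.141, 0.001, 1.572]
force: [0.5, -2.9, -1.0]
gripper_width: 0.0
grip_force: 1.3
```

>>> carry_out:
  series: "3 0 0 0 0; 3 0 0 0 0; 2 0 0 0 0; 0 0 0 0 0"

```text
t: 24.4
tool_pos: [0.4354, 0.0341, 0.0652]
orientation: [-3.14, 0.015, 1.576]
force: [-0.8, -25.9, -1.5]
gripper_width: 0.0002
grip_force: 10.7
```

Run:
```python
from h import *
s=arm.observe();w=arm.capture('wrist');W=campose(w,s)
h=cv2.cvtColor(w['color'],cv2.COLOR_BGR2HSV);m=cv2.inRange(h,(5,190,150),(17,255,255))
for k in cv2.findContours(m,0,1)[0]:
    if cv2.contourArea(k)>15:
        c=cv2.minEnclosingCircle(k);print(c,onz(w,c[0],.082,W))
print(s['tool_pos'],s['force'])
```

```text
((297.9210510253906, 244.9736785888672), 37.19809341430664) [0.44078065 0.05728395 0.082     ]
[0.43541098 0.03410074 0.06517056] [ -0.81380851 -25.85374604  -1.45507201]
```

The stop is reached. I'll back off, rise and check.

>>> carry_out:
  series: "-15 0 0 0 0; -35 0 0 0 0; 0 0 -40 0 0; 0 0 -60 0 0; 0 0 -60 0 0"

```text
t: 25.08
tool_pos: [0.4348, -0.0085, 0.2264]
orientation: [-3.14, -0.003, 1.57]
force: [0.2, -0.7, 0.0]
gripper_width: 0.0002
grip_force: 0.0
```

>>> carry_out:
  series: "-30 0 -50 0 0; -50 0 0 0 0; -50 0 0 0 0; 0 0 0 0 0; 0 0 0 0 0"

```text
t: 25.7
tool_pos: [0.4353, -0.1384, 0.2748]
orientation: [-3.141, -0.002, 1.57]
force: [0.6, 0.2, -0.7]
gripper_width: 0.0002
grip_force: 0.0
```

Run:
```python
from h import *
s=arm.observe();print(s['tool_pos'],s['force'])
t=arm.capture('top');sc=arm.capture('scene')
cv2.imwrite('pics/end.png',np.hstack([cv2.resize(t['color'],(400,300)),cv2.resize(sc['color'][130:310,200:490],(400,300))]))
```

```text
[ 0.43530921 -0.13842399  0.27479907] [ 0.61815793  0.18172611 -0.67021352]
```

View pics/end.png

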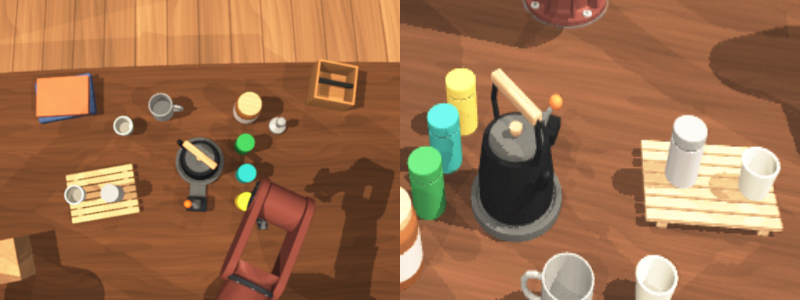

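The tin stands on the tray at (686,150) in the right half and the kettle is seated on its base. The orange ball is now on the +y side, at (188,204) in the left half.

```bash
python3 -c "
from rig import arm
print(arm.job_done())"
```

```text
the job is handed in; nothing more can be done
None
```

The job is handed in (no verdict came back): the last pictures show the tin upright on the tray, the kettle flat on its base and the switch lever over at its on stop, with nothing else visibly moved.

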